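# Clamp the pebble-mosaic sample frame evenly

## Robot

A 7-joint arm with a two-finger parallel gripper is mounted at the origin on the work surface. World frame = base frame: x ahead of the robot, y to its left, z up, the work surface at z = 0. Lengths are in mm, angles in rad, forces in N, time in s.
With the tool pointing down it reaches from about 400 to 850 mm from the base axis. Payload 4.5 kg.
Tool frame: the origin (TCP) lies midway between the tips of the shut fingers; the grasp point (between the pads) lies 19 mm behind it (arm.grip_depth is the distance from the TCP to the grasp point, in mm); z points along the fingers, y is the line along which they close (so a half turn about z gives the same grasp; the last joint's range is limited). The gripper opens to 85 mm and grips with 20 to 120 N. Pads are 22 mm wide; open, the fingers measure 114 mm over their backs; the gripper's body (76 mm by 85 mm) begins 54 mm behind the grasp point. The pads swing forward as they close: fully open they stand 13 mm farther back than shut.
Start: joints at [1.334, 0.689, -0.195, 1.565, 0.157, 0.902, -0.215], TCP at [167.219, -602.242, 197.817] pointing down, gripper open.
Joint ranges: [-3.01, 3.01], [-0.46, 2.08], [-1.47, 1.51], [0.13, 2.56], [-1, 4.14], [0.04, 2.09], [-2.66, 2.66]. Speed limits (rad/s): [2.57, 2.57, 3.14, 3.14, 3.14, 3.14, 3.14].

## Interface

Orientations are given as a rotation vector (axis times angle).
In Python, from cell import arm, fingers, inverse_kinematics, sensors, snapshot, workorder gives the robot as it stands. Calls block until the motion is done:
- arm.movep(position, orientation): joint-space move of the TCP to a pose.
- arm.servo_line(position, ori=None, feed=150): straight line of the TCP; ori=None keeps the orientation; feed is the mean speed in mm/s.
- arm.goto_joints(angles): joint-space move.
- fingers.release() and fingers.gripper_close(): open the fingers fully, or close them until they stop; the grip force is fixed at half the most.
- arm.wait(seconds).
- inverse_kinematics(position, orientation): joint angles nearest the present ones, or None.
- sensors.sense(): the state.
- snapshot(name): name is "side" or "top" or "wrist"; returns a dict with "pixels" (400x640x3 uint8, red, green, blue), "range_z" (400x640 float32, mm along the optical axis (not along the pixel's ray), 0 where there is no reading), "intrinsics" (3x3 intrinsics, pixels), "rvec" (rotation vector, rad) and "tvec" (3), from world to camera coordinates, as OpenCV has them; the wrist camera has in their place "tool_from_camera" (4x4, takes a point from camera to tool coordinates, whose origin is the TCP and whose axes are the flange's). Camera axes: x right, y down, z forward; pixel columns grow to the right and rows downward; lengths in mm; the calibration is good to about 2 mm. A picture is of the moment at which its call begins: read the wrist's pose just before it.
A pose or a line that the arm cannot do raises arm.PlanningError and nothing moves.
- workorder.hand_in(): hands the job in; it is judged then, once.
The state is a dict: "clock": time; "joint_positions": joint angles; "joint_vel": joint speeds; "tau": joint torques, N m; "position": TCP position; "orientation": TCP orientation; "ft_force": force on the tool from outside, world axes, zero at the start; "wrist_torque": the same for the moment, N m; "opening": finger opening in mm; "gripper_force": force on a finger pad.
Only numpy, scipy, OpenCV 4.12 (cv2) and the standard library are available. Lean on these libraries where they do the work, as an engineer would, in place of code of your own. Each camera call takes 0.05 s, during which the arm holds its last target. There are 200 camera calls.

## Task

Clamp the loose steel frame down over the pebble-mosaic sample with the four hand nuts, working crosswise (a nut, then the one diagonally opposite, then the other pair) and a little at a time so that the frame stays level: first give every nut about an eighth of a turn clockwise, then go round again crosswise until the frame is fully home on its four hidden stops and every nut is snug. Stop as soon as you feel each nut tighten, since overtightening cracks the stone; do not push on the frame, leave the other things on the bench alone, and let go at the end.

Things in the scene. Friction and masses are not known exactly. Their poses are not given: they have to be found in the camera images.
- holder: grey sample holder fixed to the bench: base 220 x 220 x 20 mm with four low lips (top 42 mm above the bench) that locate the frame with 1.5 mm play. Origin at the centre of its underside, on the bench; z up, x and y along its sides
- bed (a point): point on the holder's centre line 34 mm above its underside: the nominal level of four steel stops hidden under the frame, one below each nut. The frame's underside comes to rest on them. Each stop may be up to 0.5 mm higher or lower than this, differently every time, so their real height must be felt
- frame: loose square steel frame, 180 x 180 mm outside, 100 x 100 mm opening, 8 mm thick, about 0.5 kg; origin at the centre of its underside, z up. Starts level, underside about 38 mm above the holder's origin, on rubber buffers at its corners (about 1.5 N per mm each), so about 4 mm above the stops. It jams if tilted more than 0.018 rad, about one degree
- frame_top (a point): centre of the opening, level with the frame's top. Nut load on the frame: buffers give at most 9 N; more means its corner is on its stop. Snug is 15 to 35 N; under 12 N is loose, over 45 N cracks the stone. Moment to turn a nut: 0.08 N m running free, up to 0.17 squeezing the buffers, then steeply up on the stop: 0.3 near 25 N, 0.4 near 35 N. The first pair eases a few N as the frame levels
- nut_a: round hand nut: black ribbed rubber grip, diameter 34 mm, over a 32 mm metal foot; 33 mm tall in all; on an upright stud at holder x, y = +70, +70 mm; origin on its axis at its UNDERSIDE, first 0.2 to 1 mm above the frame. Clockwise from above tightens: sinks 3 mm per rad, stays where left. The rubber twists 0.5 rad per N m over the thread and springs back when let go. Oppo nut_c
- nut_b: hand nut like nut_a, at holder x, y = +70, -70 mm; oppo nut_d
- nut_c: hand nut like nut_a, at holder x, y = -70, -70 mm; oppo nut_a
- nut_d: hand nut like nut_a, at holder x, y = -70, +70 mm; oppo nut_b
- slate: dark slate tile 100 x 100 x 10 mm lying beside the holder; leave alone; origin under its centre
- slip: terracotta brick slip 150 x 50 x 9 mm lying beside the holder; leave alone
- tape: black tape measure 34 x 66 x 62 mm standing beyond the holder; leave alone
- pencil: flat carpenter's pencil 14 x 170 x 9 mm lying on the robot's side of the holder; leave alone
- mallet: rubber mallet lying to the left; leave alone
- mug: white mug 80 mm wide, 90 mm tall, on the left; leave alone
- spacers: white jar 70 mm wide, 90 mm tall, on the right; leave alone
- float_tool: flat spreading tool lying to the right; leave alone

How it is judged:
By the outcome, as a careful person would: the job done as asked, in the order asked, and still so for the second after the job is handed in, with the robot touching nothing.
It also fails if it takes over 72 s, if anything falls off the work surface, if the arm or the gripper's body presses on something with over 40 N, if the wrist force passes 120 N, or if a joint passes its speed limit or range.

## Working session

There is one attempt and no reset: what is moved stays moved. The work goes in short steps, each a Python script; the robot and the scene stay as the last script left them, time stands still between calls to the robot, and variables do not carry over. Pictures are saved under pics/ and viewed, at most 10 in all, crops included, and the job is handed in when it is done.

```bash
ls; mkdir -p pics; python3 - <<'E'
from cell import *
import cv2,numpy as np
s=sensors.sense();print({k:np.round(v,3) for k,v in s.items()},arm.grip_depth)
for n in("top","side"):
    d=snapshot(n);cv2.imwrite(f"pics/{n}1.png",d["pixels"][:,:,::-1]);np.savez(f"{n}1.npz",**d)
    print(n,d["rvec"],d["tvec"],d["intrinsics"].tolist())
E
```

```text
pics
{'clock': np.float64(0.0), 'joint_positions': array([ 1.334,  0.69 , -0.195,  1.566,  0.157,  0.902, -0.215]), 'joint_vel': array([ 0.001, -0.   , -0.001,  0.001, -0.002, -0.001,  0.001]), 'tau': array([ 0.0000e+00, -5.3961e+01, -1.2670e+00, -1.5855e+01,  9.0000e-03,
        9.0000e-03,  0.0000e+00]), 'position': array([ 166.954, -601.532,  196.966]), 'orientation': array([-3.111e+00, -4.240e-01,  1.000e-03]), 'ft_force': array([-0.019, -1.457,  0.53 ]), 'wrist_torque': array([ 0.009, -0.029, -0.012]), 'gripper_force': np.float64(0.0), 'opening': np.float64(85.039)} 18.700000000000003
top [ 2.17492859 -2.00461339  0.24302461] [-37.2299747  563.51079899 879.20937806] [[379.7087466595797, 0.0, 321.11722164383025], [0.0, 379.7087466595797, 194.90728552369728], [0.0, 0.0, 1.0]]
side [ 0.39895421 -2.82979103  1.07733986] [ 528.21147724  159.05227429 1159.8652606 ] [[454.57899791843846, 0.0, 321.04722535421246], [0.0, 454.57899791843846, 196.5252141697212], [0.0, 0.0, 1.0]]
```

View pics/top1.png

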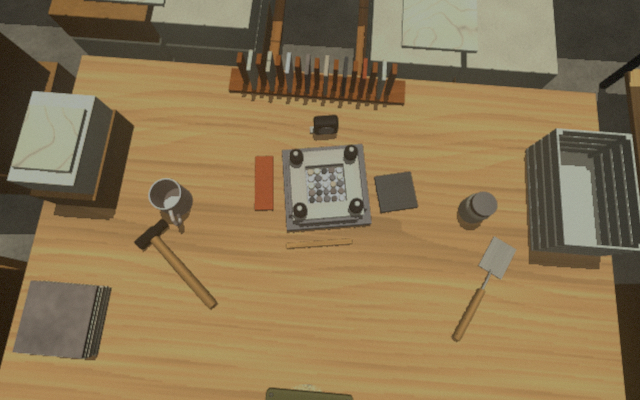

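```bash
cat > h.py <<'E'
import numpy as np,cv2
def cloud(f):
    d=np.load(f);K=d["intrinsics"];R=cv2.Rodrigues(d["rvec"])[0];z=d["range_z"]
    v,u=np.mgrid[:400,:640];P=np.stack([(u-K[0,2])/K[0,0]*z,(v-K[1,2])/K[1,1]*z,z],-1)
    return (P-d["tvec"])@R,z>0,d["pixels"]
E
python3 - <<'E'
from h import *
P,ok,px=cloud("top1.npz")
crop=px[115:260,240:430,::-1];cv2.imwrite("pics/c1.png",cv2.resize(crop,None,fx=4,fy=4,interpolation=3))
for u,v in[(296,157),(350,152),(300,211),(356,206),(326,185),(395,192),(264,183),(325,126),(318,243),(278,243),(283,153)]:print(u,v,P[v,u].round(1))
m=ok&(P[...,2]>68)&(P[...,2]<95);m[:140]=0;m[225:]=0;m[:,:280]=0;m[:,375:]=0
n,l,st,c=cv2.connectedComponentsWithStats(m.astype(np.uint8))
for i in range(1,n):
    q=P[l==i];print(st[i],c[i],q.mean(0).round(1),q.min(0).round(1),q.max(0).round(1))
# frame top / holder rect
for lo,hi in((43,52),(37,43)):
    m=ok&(P[...,2]>lo)&(P[...,2]<hi);m[:130]=0;m[240:]=0;m[:,:275]=0;m[:,375:]=0
    print(m.sum(),cv2.minAreaRect(P[m][:,:2].astype(np.float32)),np.median(P[m][:,2]))
E
```

```text
296 157 [654.4  79.6  80.5]
350 152 [678.9 -55.2  80.2]
300 211 [517.5  56.6  79. ]
356 206 [540.9 -78.7  79.6]
326 185 [600.3  -1.2  34. ]
395 192 [ 603.3 -185.6    7.5]
264 183 [599.1 164.6   8.8]
325 126 [756.6  14.   52.6]
318 243 [451.2   7.4  10.2]
278 243 [444.1 111.3  -2.2]
283 153 [684.2 121.5  18.6]
[345 144  13  14 151] [350.98013245 150.8013245 ] [682.2 -57.5  80.4] [667.8 -73.6  68.2] [702.  -42.   94.3]
[290 148  14  15 153] [296.21568627 155.11764706] [659.4  79.5  80.5] [644.6  62.7  68.3] [678.1  96.   93.4]
[350 198  14  14 160] [356.5875 204.2625] [545.2 -79.8  80.6] [529.  -96.6  68.9] [563.  -63.7  93.6]
[293 202  15  15 163] [299.81595092 208.82208589] [522.5  57.4  80.9] [506.6  40.6  68. ] [540.7  74.4  94.7]
2699 ((603.6026611328125, -0.0962371826171875), (198.5809326171875, 198.2445068359375), 9.479268074035645) 45.77906815160383
702 ((604.7310791015625, -0.12017059326171875), (200.36569213867188, 199.27688598632812), 9.181998252868652) 41.45962633167218
```

View pics/c1.png

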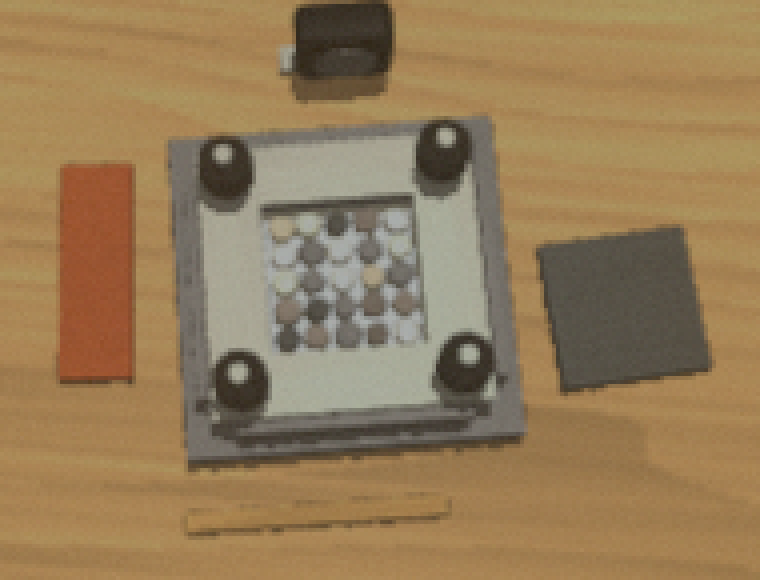

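View pics/side1.png

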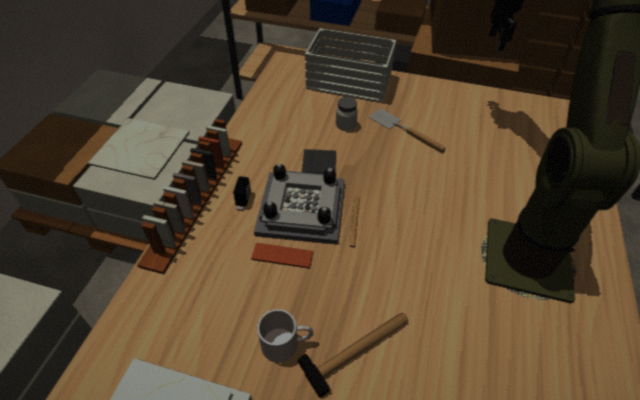

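```bash
cat >> h.py <<'E'
from scipy.spatial.transform import Rotation as Ro
def down(psi): # tool z down; tool x at world yaw psi
    return (Ro.from_euler('z',psi)*Ro.from_euler('x',np.pi)).as_rotvec()
E
python3 - <<'E'
from cell import *
from h import *
N=np.array([[659.4,79.5],[545.2,-79.8],[682.2,-57.5],[522.5,57.4]])
print(inverse_kinematics([602,0,300],down(0)))
for n in N:
    for psi in np.arange(-3,3.2,.5):
        q=inverse_kinematics([*n,55],down(psi)); print(n,psi,None if q is None else np.round(q,2))
d=snapshot("wrist");print(d["tool_from_camera"].round(3).tolist(),d["intrinsics"].tolist())
E
```

```text
[ 0.0241969   0.55415704 -0.17595791  1.4969507   0.10356776  1.09960039
 -1.74380005]
[659.4  79.5] -3.0 [ 0.24  1.07 -0.9   1.52  0.93  1.02  0.79]
[659.4  79.5] -2.5 [ 0.35  1.22 -1.26  1.52  1.19  1.3   1.15]
[659.4  79.5] -2.0 [ 0.35  1.22 -1.26  1.52  1.19  1.3   1.65]
[659.4  79.5] -1.5 [-0.49  1.01  0.61  1.57 -0.74  0.81 -2.64]
[659.4  79.5] -1.0 [-0.38  0.95  0.38  1.56 -0.47  0.72 -2.36]
[659.4  79.5] -0.5 [-0.31  0.93  0.24  1.56 -0.31  0.69 -2.  ]
[659.4  79.5] 0.0 [-0.24  0.92  0.1   1.55 -0.12  0.68 -1.65]
[659.4  79.5] 0.5 [-0.16  0.91 -0.05  1.55  0.06  0.68 -1.31]
[659.4  79.5] 1.0 [-0.09  0.92 -0.2   1.54  0.24  0.7  -0.96]
[659.4  79.5] 1.5 [-0.01  0.93 -0.35  1.54  0.42  0.75 -0.61]
[659.4  79.5] 2.0 [ 0.07  0.96 -0.51  1.53  0.58  0.81 -0.24]
[659.4  79.5] 2.5 [ 0.14  0.99 -0.67  1.53  0.73  0.88  0.15]
[659.4  79.5] 3.0 [ 0.21  1.04 -0.82  1.52  0.87  0.97  0.55]
[545.2 -79.8] -3.0 [ 0.48  0.91 -0.73  1.89  0.92  0.73  0.91]
[545.2 -79.8] -2.5 [ 0.69  1.14 -1.26  1.88  1.23  1.17  1.17]
[545.2 -79.8] -2.0 [-0.27  0.91  0.6   1.93 -0.9   0.6  -2.64]
[545.2 -79.8
[... 1758 characters left out ...]
-0.3   0.8   0.18  1.99 -0.35  0.38 -1.92]
[522.5  57.4] 0.0 [-0.25  0.79  0.08  1.99 -0.16  0.37 -1.61]
[522.5  57.4] 0.5 [-0.19  0.79 -0.01  1.98  0.03  0.37 -1.3 ]
[522.5  57.4] 1.0 [-0.13  0.79 -0.11  1.98  0.22  0.38 -0.98]
[522.5  57.4] 1.5 [-0.06  0.79 -0.22  1.98  0.4   0.41 -0.66]
[522.5  57.4] 2.0 [ 0.01  0.8  -0.34  1.97  0.57  0.46 -0.33]
[522.5  57.4] 2.5 [ 0.08  0.82 -0.46  1.97  0.72  0.52  0.03]
[522.5  57.4] 3.0 [ 0.16  0.85 -0.61  1.97  0.86  0.6   0.4 ]
[[0.001, -0.955, -0.297, 75.534], [1.0, 0.001, 0.0, -1.341], [-0.0, -0.297, 0.955, -175.394], [0.0, 0.0, 0.0, 1.0]] [[330.4261441144903, 0.0, 321.24651943746545], [0.0, 330.4261441144903, 195.253216044961], [0.0, 0.0, 1.0]]
```

```bash
cat >> h.py <<'E'
def wcloud(d,s):
    T=d["tool_from_camera"];K=d["intrinsics"];z=d["range_z"]
    v,u=np.mgrid[:400,:640];P=np.stack([(u-K[0,2])/K[0,0]*z,(v-K[1,2])/K[1,1]*z,z],-1)
    P=P@T[:3,:3].T+T[:3,3]
    return P@Ro.from_rotvec(s["orientation"]).as_matrix().T+s["position"],z>0,d["pixels"]
E
python3 - <<'E'
from cell import *
from h import *
arm.movep([602,0,230],down(1.2))
s=sensors.sense();d=snapshot("wrist");np.savez("w1.npz",**d);print(s["clock"],s["position"].round(1),s["ft_force"].round(2),s["wrist_torque"].round(3))
P,ok,px=wcloud(d,s)
cv2.imwrite("pics/w1.png",px[:,:,::-1])
for n in np.array([[659.4,79.5],[545.2,-79.8],[682.2,-57.5],[522.5,57.4]]):
    m=ok&(np.hypot(P[...,0]-n[0],P[...,1]-n[1])<28)
    q=P[m];zz=q[:,2];print(n,np.histogram(zz,np.arange(40,100,3))[0])
    for lo,hi in((60,76),(77,84),(84,100)):
        k=q[(zz>lo)&(zz<hi)]
        if len(k):print(lo,len(k),k.mean(0).round(1),cv2.minEnclosingCircle(k[:,:2].astype(np.float32)))
E
```

```text
2.775 [602.   -1.6 229.9] [-1.15 -0.46 -0.29] [-0.018 -0.025  0.028]
[659.4  79.5] [ 96 906 217   0   3   9   6   4   4   9   3  13 242 724   8   4  47 109
   0]
60 34 [650.8  80.4  69.9] ((661.7194213867188, 83.84922790527344), 17.63015365600586)
77 955 [661.5  83.9  79.6] ((661.7505493164062, 83.7748794555664), 17.457382202148438)
84 160 [661.5  84.   91.3] ((661.6687622070312, 83.98219299316406), 5.997426509857178)
[545.2 -79.8] [106 456  68   7  28  27  35  25  39  27  41  42 287 273  17  14  45  59
   0]
60 189 [553.2 -66.   68.5] ((547.1334228515625, -75.98274230957031), 17.37565803527832)
77 551 [547.5 -75.2  79.1] ((546.7835693359375, -76.88428497314453), 17.183351516723633)
84 126 [547.1 -75.8  90.2] ((546.5020751953125, -76.97579956054688), 6.299572467803955)
[682.2 -57.5] [ 65 559 128   2  22  31  25  27  32  36  27  39 140 548  13  16  38  83
   0]
60 173 [679.1 -42.2  68.3] ((684.5517578125, -53.990848541259766), 17.665992736816406)
77 679 [684.1 -52.5  79.7] ((684.594482421875, -53.86565017700195), 17.357717514038086)
84 140 [684.2 -53.1  90.5] ((684.345703125, -54.067752838134766), 6.167925834655762)
[522.5  57.4] [ 66 668 135   4  14  26  25  23  21  28  22  39 237 548  12  12  52  85
   0]
60 146 [536.5  62.3  68.4] ((523.8701171875, 61.27732467651367), 17.856985092163086)
77 770 [525.   61.5  79.5] ((524.1116943359375, 60.953670501708984), 17.253206253051758)
84 151 [524.5  61.1  90.7] ((523.8035278320312, 60.88926696777344), 6.338350296020508)
```

View pics/w1.png

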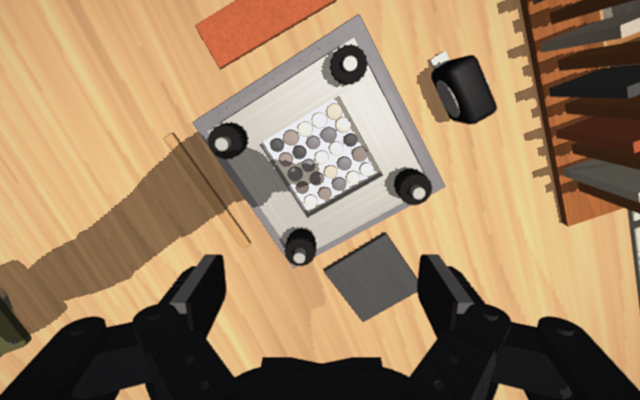

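```bash
python3 - <<'E'
from cell import *
from h import *
N=np.array([[661.6,83.9],[546.9,-76.8],[684.4,-53.9],[523.9,61]])
def cen(s,d):
    P,ok,_=wcloud(d,s);o=[]
    for n in N:
        m=ok&(np.hypot(P[...,0]-n[0],P[...,1]-n[1])<26)&(P[...,2]>77)&(P[...,2]<84)
        o.append(cv2.minEnclosingCircle(P[m][:,:2].astype(np.float32))[0]+(np.median(P[m][:,2]),))
    return np.array(o)
for psi in(1.2,-0.5):
    if psi<1.2: arm.movep([602,0,230],down(psi))
    arm.wait(.2)
    s=sensors.sense();d=snapshot("wrist")
    print(s["clock"],s["position"].round(1),s["orientation"].round(3),down(psi).round(3));print(cen(s,d).round(1).tolist(),cen(s,d).mean(0))
E
```

```text
3.025 [ 6.02e+02 -5.00e-01  2.30e+02] [ 2.593  1.773 -0.   ] [2.593 1.774 0.   ]
[[661.5, 83.3, 79.6], [546.6, -76.6, 79.1], [684.6, -53.7, 79.8], [524.2, 61.1, 79.4]] [604.25114441   3.52190304  79.47631672]
4.525 [ 6.020e+02 -1.000e-01  2.299e+02] [-3.044  0.777  0.   ] [ 3.044 -0.777 -0.   ]
[[661.2, 83.6, 79.5], [546.0, -76.6, 79.1], [683.9, -54.0, 79.7], [523.9, 61.3, 79.4]] [603.76393127   3.55532742  79.42801199]
```

```bash
cat >> h.py <<'E'
from cell import *
N=dict(a=(661.4,83.5),c=(546.3,-76.6),b=(684.3,-53.9),d=(524.0,61.2))
def grab(n,tcp,psi):
    x,y=N[n];arm.movep([x,y,115],down(psi));arm.servo_line([x,y,tcp],feed=150)
    M0=sensors.sense()["wrist_torque"][2];fingers.gripper_close();s=sensors.sense()
    print(n,"grab t",round(s["clock"],2),"F",s["ft_force"].round(1),"M",s["wrist_torque"].round(3),"M0",round(M0,3),"open",round(s["opening"],1),s["position"].round(1));return M0
def turn(n,tcp,psi,steps,M0,stop=9.):
    x,y=N[n];th=0;L=[]
    for k in steps:
        th+=k;arm.movep([x,y,tcp-3*th],down(psi-th));s=sensors.sense()
        M=s["wrist_torque"][2]-M0;L.append((round(th,3),round(M,3),round(s["ft_force"][2],1)))
        if abs(M)>=stop:break
    print("turn",L,"t",round(s["clock"],2),"M",s["wrist_torque"].round(3));return th,M
def leave(n,z=115):
    fingers.release();x,y=N[n];arm.servo_line([x,y,z],feed=250);s=sensors.sense();print("left t",round(s["clock"],2),"M",s["wrist_torque"].round(3),"F",s["ft_force"].round(1))
E
python3 - <<'E'
from h import *
M0=grab("a",50.5,1.2)
turn("a",50.5,1.2,[.1,.2],M0)
E
```

```text
a grab t 7.04 F [0.4 0.2 0.6] M [ 0.031  0.027 -0.041] M0 -0.024 open 0.0 [661.4  83.5  50.4]
turn [(0.1, np.float64(-0.01), np.float64(-0.0)), (0.3, np.float64(0.054), np.float64(-0.1))] t 7.57 M [0.02  0.001 0.03 ]
```

```bash
python3 - <<'E'
from h import *
for n in("wrist","side"):
    d=snapshot(n);cv2.imwrite(f"pics/{n}2.png",d["pixels"][:,:,::-1] if n=="wrist" else cv2.resize(d["pixels"][140:250,220:380,::-1],None,fx=5,fy=5))
s=sensors.sense();print(s["opening"],s["gripper_force"],s["position"])
E
```

```text
0.24636874370028952 0.0 [661.41771718  83.4990508   49.63450432]
```

View pics/wrist2.png

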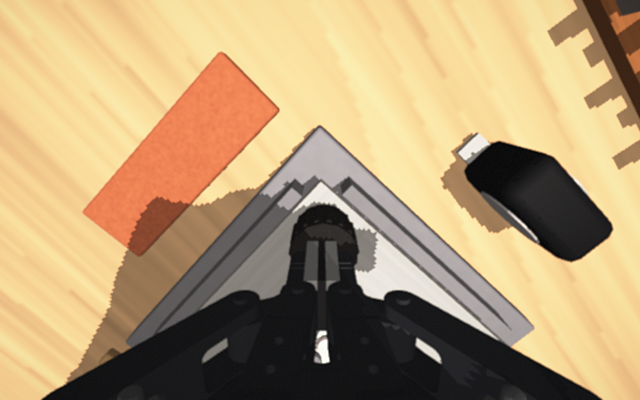

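View pics/side2.png

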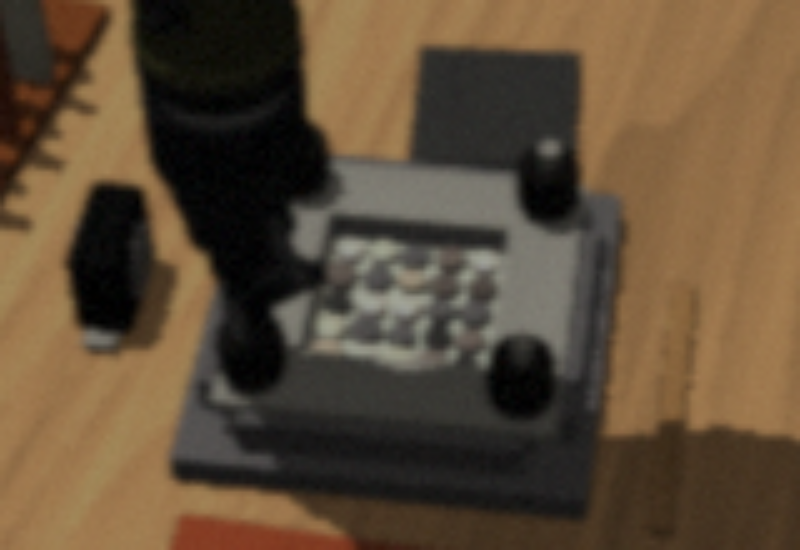

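```bash
python3 - <<'E'
from h import *
s=sensors.sense();d=snapshot("wrist");P,ok,px=wcloud(d,s)
cv2.imwrite("pics/w3.png",cv2.resize(cv2.convertScaleAbs(px[180:380,240:400,::-1],alpha=2.2),None,fx=3.6,fy=3))
# in tool coords
T=(P-s["position"])@Ro.from_rotvec(s["orientation"]).as_matrix()
for r in range(196,376,8):print(r,*[T[r,c].round(0).astype(int).tolist() for c in(295,312,322,332)])
E
```

```text
196 [19, -16, 7] [20, -7, 4] [20, -1, 5] [20, 5, 4]
204 [7, -18, 30] [15, -7, 4] [16, -1, 2] [15, 5, 5]
212 [11, -16, 4] [16, -6, -10] [17, -1, -15] [17, 4, -13]
220 [5, -17, 5] [16, -6, -22] [17, -1, -26] [17, 4, -24]
228 [7, -15, -11] [15, -6, -30] [15, -1, -30] [15, 4, -31]
236 [10, -14, -29] [11, -6, -30] [11, -1, -30] [11, 4, -30]
244 [6, -14, -30] [12, -5, -41] [12, -1, -40] [12, 4, -40]
252 [2, -14, -30] [12, -5, -49] [12, -1, -48] [12, 3, -48]
260 [7, -13, -47] [11, -5, -55] [12, -1, -55] [11, 3, -55]
268 [7, -12, -54] [12, -5, -62] [11, -1, -61] [11, 3, -61]
276 [7, -12, -60] [11, -5, -67] [11, -1, -67] [12, 3, -68]
284 [14, -10, -76] [12, -5, -74] [10, -1, -70] [13, 2, -75]
292 [12, -10, -79] [12, -4, -79] [7, -1, -71] [12, 2, -78]
300 [12, -10, -82] [12, -4, -83] [3, -1, -70] [13, 2, -84]
308 [13, -9, -88] [12, -4, -87] [0, -1, -70] [13, 2, -88]
316 [76, -1, -175] [10, -4, -88] [-4, -1, -70] [12, 2, -91]
324 [17, -8, -101] [1, -4, -81] [-7, -1, -70] [9, 2, -91]
332 [17, -8, -104] [-2, -4, -81] [-90, -1, 25] [-2, 2, -81]
340 [18, -8, -108] [-5, -4, -82] [-92, -1, 19] [-5, 2, -82]
348 [17, -8, -109] [-7, -4, -83] [-98, -1, 17] [-7, 2, -83]
356 [18, -7, -113] [-7, -4, -86] [-111, -1, 24] [-6, 2, -87]
364 [17, -7, -114] [10, -4, -107] [11, -1, -108] [10, 1, -108]
372 [18, -7, -118] [11, -4, -111] [11, -1, -111] [11, 1, -111]
```

View pics/w3.png

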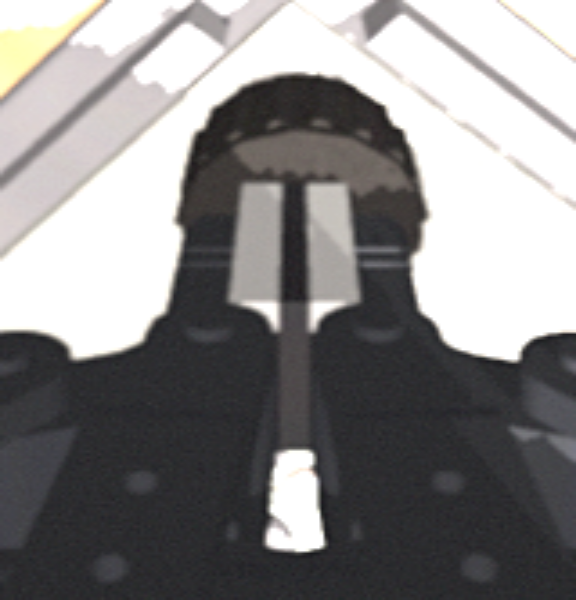

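```bash
python3 - <<'E'
from h import *
d=np.load("w1.npz");T=d["tool_from_camera"];K=d["intrinsics"];z=d["range_z"]
v,u=np.mgrid[:400,:640];P=np.stack([(u-K[0,2])/K[0,0]*z,(v-K[1,2])/K[1,1]*z,z],-1)@T[:3,:3].T+T[:3,3]
m=(z>0)&(P[...,2]<40)&(v>240)
for side in(-1,1):
    q=P[m&(np.sign(P[...,1])==side)]
    for lo in range(-110,40,10):
        k=q[(q[:,2]>lo)&(q[:,2]<=lo+10)]
        if len(k)>5:print(side,lo,len(k),k.min(0).round(0),k.max(0).round(0))
s0=sensors.sense();fingers.release();s=sensors.sense();print(s["clock"]-s0["clock"],s["opening"],s["ft_force"].round(2),s["wrist_torque"].round(3))
d=snapshot("wrist");cv2.imwrite("pics/w4.png",cv2.convertScaleAbs(d["pixels"][:,:,::-1],alpha=1.8))
E
```

```text
-1 -110 5082 [ -10.  -75. -110.] [  19.   -0. -100.]
-1 -100 4211 [ -12.  -76. -100.] [ 15. -38. -90.]
-1 -90 850 [ -0. -67. -90.] [ 15. -43. -80.]
-1 -80 992 [-10. -58. -80.] [ 13. -43. -70.]
-1 -70 882 [-11. -57. -70.] [ 13. -43. -60.]
-1 -60 671 [-11. -58. -60.] [ 12. -43. -50.]
-1 -50 121 [-10. -48. -50.] [ 11. -43. -45.]
1 -110 5097 [ -10.    0. -110.] [  19.   73. -100.]
1 -100 4160 [ -12.   36. -100.] [ 15.  74. -90.]
1 -90 840 [ -0.  41. -90.] [ 15.  65. -80.]
1 -80 988 [-10.  41. -80.] [ 13.  56. -70.]
1 -70 876 [-11.  41. -70.] [ 13.  56. -60.]
1 -60 665 [-10.  41. -60.] [ 13.  56. -50.]
1 -50 121 [-10.  41. -50.] [ 11.  48. -45.]
0.7832999999999997 85.09134035226947 [0.31 0.61 0.54] [ 0.026 -0.031 -0.022]
```

View pics/w4.png

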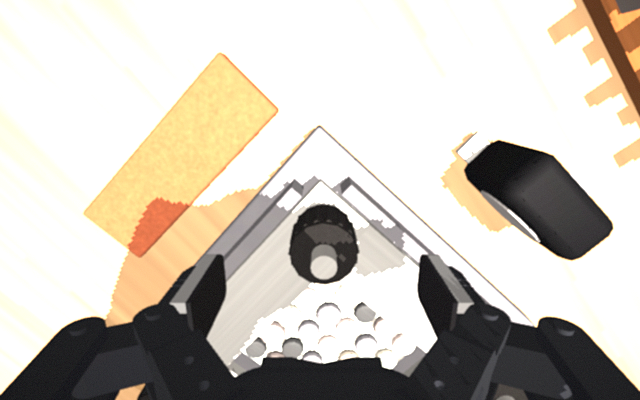

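```bash
cat >> h.py <<'E'
OFF=32
E
python3 - <<'E'
from h import *
x,y=N["a"];psi=1.2
arm.movep([x,y,50],down(psi))
for z in(30,18.5):
    arm.servo_line([x,y,z],feed=60);s=sensors.sense();print(z,s["position"].round(1),s["ft_force"].round(2),s["clock"])
    if abs(s["ft_force"][2])>4:raise SystemExit
M0=s["wrist_torque"][2];fingers.gripper_close();s=sensors.sense();print(s["opening"],s["gripper_force"],s["ft_force"].round(2),s["wrist_torque"].round(3),M0,s["clock"])
if s["opening"]>25: turn("a",18.5,psi,[.2,.2],M0)
E
```

```text
30 [661.   83.6  29.4] [-0.06  0.44 -0.4 ] 9.3667
18.5 [660.9  83.4  17.9] [ 0.37  0.23 -0.53] 9.7083
32.404226717110916 59.34996485710144 [ 2.36 -2.02  3.44] [-0.152 -0.203 -0.026] -0.024278510431221558 10.2333
turn [(0.2, np.float64(0.056), np.float64(4.1)), (0.4, np.float64(0.026), np.float64(6.2))] t 10.77 M [-0.25  -0.255  0.002]
```

```bash
python3 - <<'E'
from h import *
x,y=N["a"]
for th in(.6,.7,.8):
    arm.movep([x,y,18.5-3*th],down(1.2-th));arm.wait(.1);s=sensors.sense();print(th,s["clock"],s["wrist_torque"].round(3),s["ft_force"].round(1),Ro.from_rotvec(s["orientation"]).as_euler("ZYX")[0].round(3))
for i in range(5):arm.wait(.05);print(sensors.sense()["wrist_torque"][2].round(3))
E
```

```text
0.6 11.1333 [-0.272 -0.285  0.032] [ 1.8 -1.9  5.5] 0.604
0.7 11.4833 [-0.317 -0.331  0.1  ] [ 1.3 -1.3  6.9] 0.504
0.8 11.8333 [-0.322 -0.307  0.127] [ 1.6 -2.4  6.6] 0.404
0.092
0.061
0.041
0.09
0.076
```

```bash
cat >> h.py <<'E'
def mz(k=8):
    L=[]
    for _ in range(k):arm.wait(.012);L.append(sensors.sense()["wrist_torque"][2])
    return np.mean(L)
def leave(n):
    fingers.release();x,y=N[n];arm.servo_line([x,y,75],feed=200)
def visit(n,tcp,psi,total,mid=None):
    x,y=N[n];arm.movep([x,y,75],down(psi));arm.servo_line([x,y,tcp],feed=150)
    s=sensors.sense();f0=s["ft_force"];M0=mz(6);fingers.gripper_close();s=sensors.sense()
    print(n,"t",round(s["clock"],2),"open",round(s["opening"],1),"dF",(s["ft_force"]-f0).round(1),"M0",round(M0,3))
    if not 28<s["opening"]<37:raise SystemExit("grip?")
    for th in([mid] if mid else [])+[total]:
        arm.movep([x,y,tcp-3*th],down(psi-th));print("  th",th,"M",round(mz(6)-M0,3))
    print("  F",(sensors.sense()["ft_force"]-f0).round(1))
    leave(n);print("  left",round(sensors.sense()["clock"],2))
E
python3 - <<'E'
from h import *
leave("a");print(sensors.sense()["clock"])
visit("c",18.5,1.2,.8)
visit("b",18.5,1.2,.8)
visit("d",18.5,1.2,.8)
E
```

```text
13.0917
c t 15.0 open 32.3 dF [ 1.2 -0.6  4.2] M0 0.0
  th 0.8 M 0.082
  F [ 1.3 -1.6  7. ]
  left 16.62
b t 18.34 open 32.6 dF [ 1.  -0.8  5.1] M0 0.001
  th 0.8 M 0.039
  F [ 1.7 -2.4  7.5]
  left 20.04
d t 21.95 open 32.6 dF [-0.6 -1.   4.4] M0 0.0
  th 0.8 M 0.034
  F [ 0.  -1.9  5.6]
  left 23.54
```

```bash
python3 - <<'E'
from h import *
d=snapshot("top");np.savez("top2.npz",**d)
for f in("top1.npz","top2.npz"):
    P,ok,_=cloud(f)
    for n,(x,y) in N.items():
        r=np.hypot(P[...,0]-x+1.8,P[...,1]-y+3.6)
        q=P[ok&(r<15)&(P[...,2]>70)&(P[...,2]<86)][:,2];g=P[ok&(r>19)&(r<30)&(P[...,2]>38)&(P[...,2]<50)][:,2]
        print(f,n,len(q),np.median(q).round(2) if len(q) else 0,len(g),np.median(g).round(2))
E
```

```text
top1.npz a 89 80.08 164 45.49
top1.npz c 96 79.59 173 45.02
top1.npz b 87 79.78 159 45.32
top1.npz d 96 79.75 175 45.3
top2.npz a 0 0 0 nan
top2.npz c 63 77.62 58 42.31
top2.npz b 90 77.88 85 43.27
top2.npz d 0 0 0 nan
  return _methods._mean(a, axis=axis, dtype=dtype,
  ret = ret.dtype.type(ret / rcount)
```

```bash
python3 - <<'E'
from h import *
for n in "acbd": visit(n,16.3,1.2,.5)
E
```

```text
a t 25.36 open 32.4 dF [-0.2 -1.8  4.3] M0 -0.011
  th 0.5 M 0.123
  F [ 0.5 -1.6  7.1]
  left 26.88
c t 28.8 open 32.4 dF [0.5 1.  4.8] M0 0.018
  th 0.5 M 0.082
  F [ 0.2 -0.1  6.3]
  left 30.27
b t 32.01 open 32.4 dF [ 0.3 -0.8  4.3] M0 0.003
  th 0.5 M 0.045
  F [ 1.4 -1.6  4.5]
  left 33.54
d t 35.47 open 32.6 dF [-1.6 -0.8  4.3] M0 -0.022
  th 0.5 M 0.057
  F [-0.4 -1.6  6.1]
  left 36.93
```

```bash
cat >> h.py <<'E'
def snug(n,tcp,psi,stop,tmax=1.1):
    x,y=N[n];arm.movep([x,y,75],down(psi));arm.servo_line([x,y,tcp],feed=150)
    M0=mz(6);fingers.gripper_close();s=sensors.sense();th=0;M=0;L=[]
    if not 28<s["opening"]<37:raise SystemExit("grip?")
    t0=s["clock"]
    while M<stop and th<tmax:
        th+=.1 if M<.11 else .05 if M<.19 else .03 if M<.25 else .02
        arm.movep([x,y,tcp-3*th],down(psi-th));M=mz(5)-M0;L.append((round(th,2),float(round(M,3))))
    M=mz(8)-M0;s=sensors.sense();print(n,"t",round(t0,2),round(s["clock"],2),"M0",round(M0,3),"M",round(M,3),L,s["ft_force"].round(1))
E
python3 - <<'E'
from h import *
snug("a",14.9,1.2,.29)
E
```

```text
a t 38.67 43.12 M0 -0.013 M 0.277 [(0.1, 0.122), (0.15, 0.118), (0.2, 0.123), (0.25, 0.144), (0.3, 0.14), (0.35, 0.172), (0.4, 0.163), (0.45, 0.165), (0.5, 0.169), (0.55, 0.156), (0.6, 0.177), (0.65, 0.249), (0.68, 0.247), (0.71, 0.251), (0.73, 0.305)] [ 0.  -1.2  9.6]
```

```bash
sed -i 's/th+=.1 if M<.11 else .05 if M<.19 else .03 if M<.25 else .02/th+=.25 if th==0 else .1 if M<.14 else .06 if M<.2 else .03/' h.py
python3 - <<'E'
from h import *
leave("a");snug("c",14.9,1.2,.28);leave("c");snug("b",14.9,1.2,.26)
E
```

```text
c t 46.08 47.63 M0 -0.002 M 0.292 [(0.25, 0.069), (0.35, 0.125), (0.45, 0.189), (0.51, 0.265), (0.54, 0.314)] [-0.6 -2.  10.9]
b t 50.4 52.57 M0 0.024 M 0.286 [(0.25, -0.017), (0.35, 0.024), (0.45, 0.034), (0.55, 0.098), (0.65, 0.169), (0.71, 0.246), (0.74, 0.303)] [ 0.7 -2.7 10.7]
```

```bash
python3 - <<'E'
from h import *
leave("b");snug("d",14.9,1.2,.27);leave("d");print(sensors.sense()["clock"])
E
```

```text
d t 55.52 57.38 M0 0.001 M 0.242 [(0.25, 0.008), (0.35, 0.036), (0.45, 0.115), (0.55, 0.212), (0.58, 0.258), (0.61, 0.29)] [-0.5 -1.9 12.3]
58.4
```

```bash
sed -i 's/th+=.25 if th==0/th+=.12 if th==0/' h.py
python3 - <<'E'
from h import *
snug("a",13.1,1.2,.25,.155);leave("a");print(sensors.sense()["clock"])
E
```

```text
a t 60.17 60.82 M0 -0.017 M 0.306 [(0.12, 0.241), (0.15, 0.316)] [-0.1 -0.9  7.9]
61.8417
```

```bash
python3 - <<'E'
from cell import *
print(workorder.hand_in())
E
```

```text
the job is handed in; nothing more can be done
None
```

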